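Find the clear contact gap with the gauge blade

TASK

Check the three sprung contact gaps of the grey contact base with the red-handled gauge blade from the wooden rest: probe every gap in order, one dot, two dots, three dots, with the blade at least about halfway in or onto whatever stops it; two are blocked about halfway down, out of sight below the copper contacts, and only one takes the whole blade. Then leave the gauge standing upright and released in the clear gap, pushed fully home so that the shoulders of its handle sit on top of the base. Do not disturb the battery, the receiver capsule or the relay.

Things in the scene. Friction and masses are not known exactly. Their poses are not given: they have to be found in the camera images.
- gauge: go-gauge: steel blade 26 mm wide (x), 5 mm thick (y; lowest 5 mm only 24 x 3 mm), 34 mm long, below a red handle 44 mm wide (x), 14 mm thick (y), 44 mm tall. Origin at the middle of the blade's bottom edge, z up: blade z = 0 to 34 mm, handle 34 to 78 mm (shoulders at z = 34 mm). Grasp the handle across its 14 mm. About 0.09 kg. Starts upright in the rest, turned like it, leaning up to 3 degrees
- gauge_tip (a point): middle of the bottom edge of the gauge's blade (the origin of gauge)
- rest: wooden rest, fixed, 64 (x) x 50 (y) x 33 mm tall, origin at the centre of its underside; the gauge stands in its slot (29.5 mm along x, 7.5 mm along y, 25 mm deep) with the tip 8 mm above the table, and is drawn straight up
- base: grey three-pole contact base, fixed, 72 (x) x 152 (y) x 50 mm tall plus a low ear at each y end; origin at the centre of its underside. Three gaps in its top, in a row along y, 44 mm apart, each 31 mm long along x; the blade's 5 mm thickness goes along y. One gap is clear (shoulders land on the base at 34 mm depth), two have a hard stop 17 mm down; which, changes each run and is hidden
- gap1 (a point): gap 1 (+y end, one white dot): centre of its mouth, level with the base's top, axes as the base; put the blade's middle here. A fixed brass cheek is at y = -3.5 mm, a sprung copper contact at y = -0.5 mm, giving way up to 5 mm to +y; both are flared at the mouth (to y = -7.5 and +4.5 mm). The contact resists the blade with about 4 to 12 N and its friction then holds it
- gap2 (a point): the same for gap 2 (middle, two dots)
- gap3 (a point): the same for gap 3 (-y end, three dots)
- battery: bystander: small black and gold block battery standing on end, 18x27x49 mm, origin at the centre of its underside
- capsule: bystander: grey round receiver capsule, 37 mm across, 14 mm high, origin at the centre of its underside
- relay: bystander: clear-topped plug-in relay, 14x30x30 mm, origin at the centre of its underside
Mind the look-alikes: they are no part of the job. There is more than one size of the base; the job needs the larger.

How it is judged:
By the outcome, as a careful person would: the job done as asked, in the order asked, and still so for the second after the job is handed in, with the robot touching nothing.
It also fails if it takes over 48 s, if anything falls off the work surface, if the arm or the gripper's body presses on something with over 40 N, if the wrist force passes 120 N, or if a joint passes its speed limit or range.

ROBOT

A 6-joint arm with a two-finger parallel gripper is mounted at the origin on a cart in front of the work surface, level with it; the furniture and walls round the work are solid. World frame = base frame: x ahead of the robot, y to its left, z up, the work surface at z = 0. Lengths are in m, angles in rad, forces in N, time in s.
With the tool pointing down it reaches from about 0.3 to 0.875 m from the base axis. Payload 6.4 kg.
Tool frame: the origin (TCP) lies midway between the tips of the shut fingers; the grasp point (between the pads) lies 19 mm behind it; z points along the fingers, y is the line along which they close (so a half turn about z gives the same grasp; the last joint's range is limited). The gripper opens to 85 mm and grips with 20 to 120 N. Pads are 22 mm wide; open, the fingers measure 114 mm over their backs; the gripper's body (76 mm by 85 mm) begins 54 mm behind the grasp point. The pads swing forward as they close: fully open they stand 13 mm farther back than shut.
Start: joints at [-1.447, 0.181, 1.607, -0, 1.354, -0.206], TCP at [0.186, -0.544, 0.231] pointing down, gripper open.
Joint ranges: [-2.99, 2.99], [-0.89, 2.07], [0.3, 2.58], [-1.14, 4.28], [0, 2.63], [-3.12, 3.12]. Speed limits (rad/s): [2.57, 2.57, 3.01, 3.14, 3.14, 3.14].

INTERFACE

Orientations are given as a unit quaternion [w, x, y, z].
In Python, from bench import get_obs, camera, hand_in gives the robot as it stands.
- The arm moves only by the tool carry_out, never from a script. Its argument "plan" is a list that holds one entry, the list of rows, each a list of 7 numbers: the shift along the world's x, y, z in m, then the turn, a rotation vector about the world's x, y, z in rad, then the opening, from 0 (shut) to 1 (fully open). In form: [[[x, y, z, rx, ry, rz, hand], ...]]. A call has exactly 5 rows; each row is the pose to reach, as a shift and turn from the pose commanded when the call began; what a row does not reach only later rows make up. A row lasts 1/12 s, in which the tool goes at most 41.7 mm and 7.16 degrees, less where a joint would pass 70% of its speed; a pose out of reach is approached as far as the arm can. A call with a gripper value outside its range is refused whole. The fingers move at their own pace and stop on an object; the grip force is fixed at half the most. Time passes only in rows, so rows that repeat a pose let the fingers close, or fill a call up. It gives the time, the measured TCP pose, the force, the opening and the grip force at its end, in the units of the state.
- get_obs(): the state, without advancing time (a new reading comes with each control period).
- camera(name): name is "side" or "top"; returns a dict with "pixels" (400x640x3 uint8, red, green, blue), "z_map" (400x640 float32, m along the optical axis (not along the pixel's ray), 0 where there is no reading), "camera_matrix" (3x3 intrinsics, pixels), "cam_to_world" (4x4, takes a point from camera to world coordinates). Camera axes: x right, y up, looking along -z (the intrinsics and any distortion apply to the point x, -y, -z); pixel columns grow to the right and rows downward; lengths in m; the calibration is good to about 2 mm. A picture is of the moment at which its call begins.
- hand_in(): hands the job in; it is judged then, once.
The state is a dict: "time_s": time; "q": joint angles; "dq": joint speeds; "joint_efforts": joint torques, N m; "eef_pos": TCP position; "eef_rot": TCP orientation; "wrist_force": force on the tool from outside, world axes, zero at the start; "torque": the same for the moment, N m; "opening": opening from 0.0 (shut) to 1.0 (fully open); "grasp_force": force on a finger pad.
Only numpy, scipy, OpenCV 4.12 (cv2) and the standard library are available. Lean on these libraries where they do the work, as an engineer would, in place of code of your own. Each camera call takes 0.05 s, during which the arm holds its last target. There are 200 camera calls.

## Working session

There is one attempt and no reset: what is moved stays moved. The work goes in short steps, Python scripts to look and compute and a tool call to move; the robot and the scene stay as the last step left them, time stands still between calls to the robot, and variables do not carry over. Pictures are saved under pics/ and viewed, at most 10 in all, crops included, and the job is handed in when it is done.

Besides the shell and the picture viewer there is one more tool, called after "Request:" as name(argument=value, ...), one argument or row to a line, values as JSON. carry_out: Moves the arm, as the interface text tells. Its arguments: {"type":"object","properties":{"plan":{"type":"array","items":{"type":"array","items":{"type":"array","items":{"type":"number"}}}}},"required":["plan"]}

```bash
mkdir -p pics; cat > h.py <<'E'
import numpy as np,cv2
from bench import get_obs,camera,hand_in
def save(n,im): cv2.imwrite(f'pics/{n}.png',cv2.cvtColor(im,cv2.COLOR_RGB2BGR))
def pts(c):
    K=c['camera_matrix'];z=c['z_map'];v,u=np.mgrid[0:z.shape[0],0:z.shape[1]]
    X=(u-K[0,2])/K[0,0]*z;Y=-(v-K[1,2])/K[1,1]*z
    P=np.stack([X,Y,-z,np.ones_like(z)],-1)@c['cam_to_world'].T
    return P[...,:3]
def ray(c,u,v,h):
    K=c['camera_matrix'];T=c['cam_to_world']
    d=T[:3,:3]@np.array([(u-K[0,2])/K[0,0],-(v-K[1,2])/K[1,1],-1]);o=T[:3,3]
    return o+d*(h-o[2])/d[2]
E
python3 - <<'E'
from h import *
for n in('top','side'):
    c=camera(n);save(n+'0',c['pixels']);np.savez(f'{n}0.npz',**c)
    print(n,c.keys(),c['camera_matrix'],c['cam_to_world'])
print(get_obs())
E
```

```text
top dict_keys(['pixels', 'z_map', 'camera_matrix', 'cam_to_world']) [[505.10934104   0.         320.63326693]
 [  0.         505.10934104 194.99255658]
 [  0.           0.           1.        ]] [[ 0.01814359  0.9887052  -0.14877106  0.36653122]
 [-0.99970657  0.0203278   0.01317414  0.04284114]
 [ 0.01604953  0.14848838  0.98878391  1.1315164 ]
 [ 0.          0.          0.          1.        ]]
side dict_keys(['pixels', 'z_map', 'camera_matrix', 'cam_to_world']) [[476.14691584   0.         320.26017276]
 [  0.         476.14691584 195.02929204]
 [  0.           0.           1.        ]] [[-9.99800433e-01  1.15744830e-02 -1.62826856e-02  5.10724349e-01]
 [-1.99736207e-02 -5.63408781e-01  8.25936802e-01  1.00221834e+00]
 [ 3.85983418e-04  8.26097196e-01  5.63527527e-01  7.34280185e-01]
 [ 0.00000000e+00  0.00000000e+00  0.00000000e+00  1.00000000e+00]]
{'time_s': 0.1, 'q': array([-1.44728732e+00,  1.81461000e-01,  1.60789183e+00, -3.69239123e-05,
        1.35378946e+00, -2.06316655e-01]), 'dq': array([-0.0011131 , -0.00375292, -0.00256801,  0.00061555,  0.00102302,
       -0.00026718]), 'joint_efforts': array([ 3.46686456e-04, -4.45876265e+01, -3.52239311e+01, -2.88353212e-04,
        4.14389768e-03,  5.05647483e-05]), 'eef_pos': array([ 0.18616503, -0.54351459,  0.23048529]), 'eef_rot': array([-7.74898754e-04,  9.86431718e-01,  1.64170233e-01,  1.40607854e-05]), 'wrist_force': array([ 0.27970382,  1.2984238 , -0.17541231]), 'torque': array([ 0.03269949, -0.00308549, -0.028613  ]), 'grasp_force': 0.0, 'opening': 0.9979492281302843}
```

View pics/top0.png

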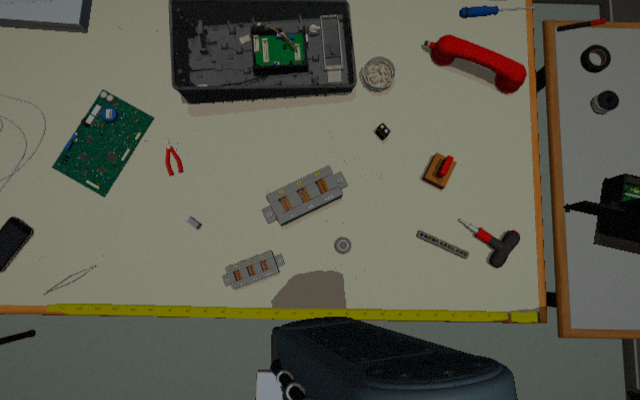

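View pics/side0.png

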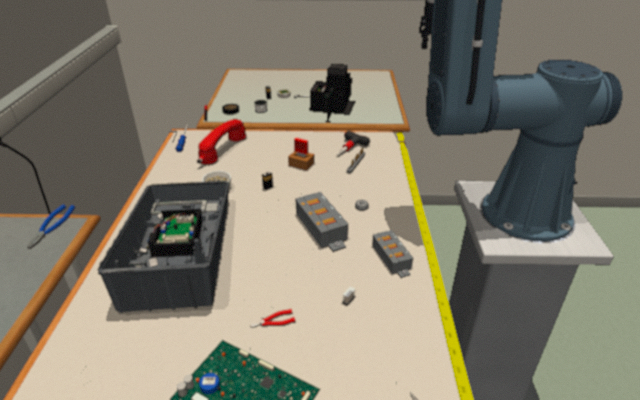

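Candidates: the gauge in its wooden rest is at top (443,168). Its red look-alikes are the handset (480,60), the pliers (173,158) and the T-driver (490,240). The larger base is at (305,195) and its smaller look-alike is at (253,268). I choose the rest and the larger base, and will check both in one close crop.

```bash
python3 - <<'E'
from h import *
c=dict(np.load('top0.npz'));P=pts(c);im=c['pixels']
a=cv2.resize(im[155:235,255:355],None,fx=5,fy=5,interpolation=cv2.INTER_CUBIC)
b=cv2.resize(im[145:195,415:465],None,fx=5,fy=5,interpolation=cv2.INTER_CUBIC)
s=dict(np.load('side0.npz'))['pixels']
d=cv2.resize(s[185:255,285:355],None,fx=4,fy=4,interpolation=cv2.INTER_CUBIC)
o=np.zeros((530,780,3),np.uint8);o[:400,:500]=a;o[:250,500:750]=b;o[250:530,500:780]=d
save('crop',np.clip(o*1.5,0,255).astype(np.uint8))
# base top plane
z=P[...,2];roi=np.zeros(z.shape,bool);roi[155:235,255:355]=1
for lo,hi in((.044,.056),):
    m=roi&(z>lo)&(z<hi);print(m.sum(),np.median(z[m]))
    q=P[m][:,:2];r=cv2.minAreaRect(q.astype(np.float32));print(r)
    print('tab',np.median(z[roi&(z<.01)]))
roi[:]=0;roi[145:195,415:465]=1
hsv=cv2.cvtColor(im,cv2.COLOR_RGB2HSV)
red=roi&((hsv[...,0]<5)|(hsv[...,0]>172))&(hsv[...,1]>170)
for n,m in(('rest',roi&(z>.028)&(z<.037)),('red',red&(z>.05)),('redtop',red&(z>.08))):
    q=P[m];print(n,m.sum(),np.median(q,0),cv2.minAreaRect(q[:,:2].astype(np.float32)),np.percentile(q[:,2],[5,50,95]))
E
```

```text
2057 0.04918611591793942
((0.5315039157867432, 0.0641515702009201), (0.07217688858509064, 0.1518048793077469), 26.86746597290039)
tab -0.0004256259059278733
rest 444 [ 0.5918926  -0.23134994  0.0323016 ] ((0.5958975553512573, -0.23677146434783936), (0.05081574618816376, 0.06533447653055191), 63.80877685546875) [0.02880712 0.0323016  0.03565308]
red 168 [ 0.59164569 -0.23340388  0.08389803] ((0.4825013279914856, -0.10853265225887299), (0.024596750736236572, 0.380588173866272), 41.15413284301758) [0.05899941 0.08389803 0.08831561]
redtop 126 [ 0.59334188 -0.2357385   0.08503543] ((0.48265209794044495, -0.10837723314762115), (0.023511096835136414, 0.3805934190750122), 41.0556755065918) [0.08104154 0.08503543 0.08863029]
```

View pics/crop.png

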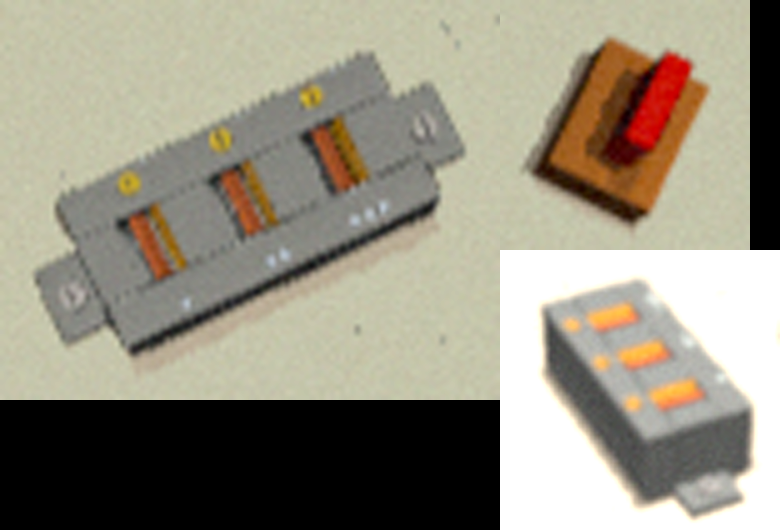

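The crop confirms both choices. The red handle stands in the rest, with its long side along the rest's long side. On the larger base, the single dot is at the left (+y) end (crop 185,300) and three dots are at the right (370,215). Copper is on the +y side of each gap.

```bash
cat >> h.py <<'E'
def base_pose(c):
    P=pts(c);z=P[...,2];roi=np.zeros(z.shape,np.uint8);roi[155:235,255:355]=1
    m=((roi>0)&(z>.043)&(z<.056)).astype(np.uint8);m=cv2.morphologyEx(m,cv2.MORPH_OPEN,np.ones((3,3)))
    cn=max(cv2.findContours(m,0,1)[0],key=cv2.contourArea)[:,0]
    w=np.array([ray(c,u,v,.050)[:2] for u,v in cn]);return cv2.minAreaRect(w.astype(np.float32))
def redmask(c):
    h=cv2.cvtColor(c['pixels'],cv2.COLOR_RGB2HSV)
    return ((h[...,0]<4)|(h[...,0]>174))&(h[...,1]>190)&(h[...,2]>60)&(c['z_map']>.1)
E
python3 - <<'E'
from h import *
c=dict(np.load('top0.npz'));P=pts(c);z=P[...,2]
b=base_pose(c);print('base',b)
B=np.array(b[0]);a=np.radians(b[2] if b[1][0]<b[1][1] else b[2]-90)
R=np.array([[np.cos(a),-np.sin(a)],[np.sin(a),np.cos(a)]])
h=cv2.cvtColor(c['pixels'],cv2.COLOR_RGB2HSV)
roi=np.zeros(z.shape,bool);roi[155:235,255:355]=1
cop=roi&(h[...,1]>130)
n,l,st,ce=cv2.connectedComponentsWithStats(cop.astype(np.uint8))
for i in range(1,n):
    if st[i,4]>8:
        v,u=np.nonzero(l==i);w=np.array([ray(c,x,y,.048)[:2] for x,y in zip(u,v)]);L=(w-B)@R*1000
        print(st[i],np.median(h[l==i],0),L.mean(0).round(1),L.min(0).round(1),L.max(0).round(1))
roi[:]=0;roi[145:195,415:465]=1
m=roi&(z>.027)&(z<.038);q=P[m][:,:2].astype(np.float32);print('rest',cv2.minAreaRect(q))
r=roi&redmask(c)
for lo in(.04,.078):
    q=P[r&(z>lo)];print('red',len(q),q.mean(0),cv2.minAreaRect(q[:,:2].astype(np.float32)))
t=r&(z>.078);v,u=np.nonzero(t);w=np.array([ray(c,x,y,.086)[:2] for x,y in zip(u,v)]);print(w.mean(0),cv2.minAreaRect(w.astype(np.float32)))
s=dict(np.load('side0.npz'));Q=pts(s);r=redmask(s);r[:130]=0;r[165:]=0;r[:,:285]=0;r[:,320:]=0
q=Q[r];print('side red',len(q),q.mean(0),q.min(0),q.max(0))
for zz in(.05,.06,.07,.08):
    k=abs(q[:,2]-zz)<.005;print(zz,k.sum(),q[k].mean(0))
for n,(u,v) in dict(bat=(383,130),cap=(343,245),relay=(193,222)).items(): print(n,P[v,u])
E
```

```text
base ((0.5309460163116455, 0.06413474678993225), (0.07255995273590088, 0.1513117104768753), 26.965850830078125)
[315 173   4   3  11] [ 24. 187. 116.] [ 28.2 -43.7] [ 24.7 -47.3] [ 31.6 -40.4]
[317 179  12  14  91] [ 12. 197.  93.] [ -0.4 -43.8] [-14.7 -51.3] [ 13.9 -36.6]
[297 181   4   4  13] [ 24. 168. 117.] [27.8 -0.3] [23.8 -4.2] [30.8  3.6]
[299 187  12  15  75] [ 11. 184.  98.] [-0.5  0.2] [-15.3  -6.6] [14.1  7.2]
[279 190   4   4  14] [ 24.  175.5 119. ] [27.7 43.6] [23.9 39.5] [31.7 47.2]
[281 196  11  15  73] [ 11. 187.  98.] [-0.1 44.2] [-15.1  36.9] [14.2 50.8]
rest ((0.5958975553512573, -0.23677146434783936), (0.05081574618816376, 0.06533447653055191), 63.80877685546875)
red 115 [ 0.59338835 -0.2359607   0.08510329] ((0.5941619277000427, -0.23654842376708984), (0.012775512412190437, 0.041340216994285583), 63.84353256225586)
red 115 [ 0.59338835 -0.2359607   0.08510329] ((0.5941619277000427, -0.23654842376708984), (0.012775512412190437, 0.041340216994285583), 63.84353256225586)
[ 0.59319889 -0.23572441] ((0.5931826233863831, -0.23573432862758636), (0.012621685862541199, 0.04221893101930618), 64.96031951904297)
side red 136 [ 0.59174335 -0.2286026   0.06857863] [ 0.57617512 -0.24460233  0.04568119] [ 0.60958496 -0.21646091  0.08617235]
0.05 22 [ 0.59229982 -0.22951888  0.05040801]
0.06 30 [ 0.59051351 -0.22744377  0.05933776]
0.07 35 [ 0.59148574 -0.22689164  0.06987273]
0.08 43 [ 0.59218098 -0.2296499   0.08089069]
bat [ 0.67816335 -0.10724017  0.04763932]
cap [ 0.42420029 -0.02349136  0.01273897]
relay [0.46734761 0.305971   0.02668894]
```

Request:
carry_out(
  plan=[
    [[0.408,0.307,-0.05,0,0,-0.785,1],[0.408,0.307,-0.05,0,0,-0.785,1],[0.408,0.307,-0.05,0,0,-0.785,1],[0.408,0.307,-0.05,0,0,-0.785,1],[0.408,0.307,-0.05,0,0,-0.785,1]],
  ],
)

```text
time_s: 0.52
eef_pos: [0.3422, -0.4264, 0.2118]
eef_rot: [-0.0, 0.992, -0.13, -0.0]
wrist_force: [0.1, 0.3, 0.7]
opening: 0.998
grasp_force: 0.0
```

Request:
carry_out(
  plan=[
    [[0.243,0.1825,-0.05,0,0,-0.16,1],[0.243,0.1825,-0.05,0,0,-0.16,1],[0.243,0.1825,-0.05,0,0,-0.16,1],[0.243,0.1825,-0.05,0,0,-0.16,1],[0.243,0.1825,-0.05,0,0,-0.16,1]],
  ],
)

```text
time_s: 0.93
eef_pos: [0.5039, -0.3049, 0.1785]
eef_rot: [-0.0, 0.979, -0.205, -0.0]
wrist_force: [0.9, -0.1, 0.0]
opening: 0.997
grasp_force: 0.0
```

Request:
carry_out(
  plan=[
    [[0.03,0.023,-0.02,0,0,0,1],[0.06,0.045,-0.04,0,0,0,1],[0.08,0.06,-0.045,0,0,0,1],[0.08,0.06,-0.045,0,0,0,1],[0.08,0.06,-0.045,0,0,0,1]],
  ],
)

```text
time_s: 1.35
eef_pos: [0.5828, -0.2451, 0.1327]
eef_rot: [-0.0, 0.979, -0.204, -0.001]
wrist_force: [0.1, -1.1, 0.6]
opening: 1.0
grasp_force: 0.0
```

```bash
python3 - <<'E'
from h import *
o=get_obs();print(o['eef_pos'],o['eef_rot'],o['dq'].round(3),o['q'])
x,y=o['eef_rot'][1:3];print('tool y deg',2*np.degrees(np.arctan2(y,x))-90)
E
```

```text
[ 0.58284814 -0.24506942  0.13274125] [-3.30533811e-04  9.78978986e-01 -2.03957527e-01 -1.16760953e-03] [-0.045 -0.035  0.004 -0.01   0.002 -0.008] [-5.85303544e-01  4.04652523e-01  1.53348347e+00 -2.69806814e-04
  1.20587053e+00  1.39638715e+00]
tool y deg -113.53697848569264
```

Request:
carry_out(
  plan=[
    [[0.0115,0.0085,0,0,0,-0.04,1],[0.0115,0.0085,-0.02,0,0,-0.04,1],[0.0115,0.0085,-0.05,0,0,-0.04,1],[0.0115,0.0085,-0.08,0,0,-0.04,1],[0.0115,0.0085,-0.08,0,0,-0.04,1]],
  ],
)

```text
time_s: 1.77
eef_pos: [0.5894, -0.2372, 0.0484]
eef_rot: [-0.001, 0.974, -0.226, -0.005]
wrist_force: [-1.6, 0.1, -0.9]
opening: 1.001
grasp_force: 0.0
```

```bash
python3 - <<'E'
from h import *
o=get_obs();print(o['eef_pos'],o['wrist_force'])
x,y=o['eef_rot'][1:3];print('tool y deg',2*np.degrees(np.arctan2(y,x))-90)
t=camera('top');s=camera('side')
a=cv2.resize(t['pixels'][120:220,390:490],(400,400),interpolation=cv2.INTER_CUBIC)
b=cv2.resize(s['pixels'][100:200,250:350],(400,400),interpolation=cv2.INTER_CUBIC)
save('grasp',np.hstack([a,b]))
E
```

```text
[ 0.58940611 -0.23716533  0.04837851] [-1.62959814  0.13487299 -0.86378291]
tool y deg -116.09714809498455
```

View pics/grasp.png

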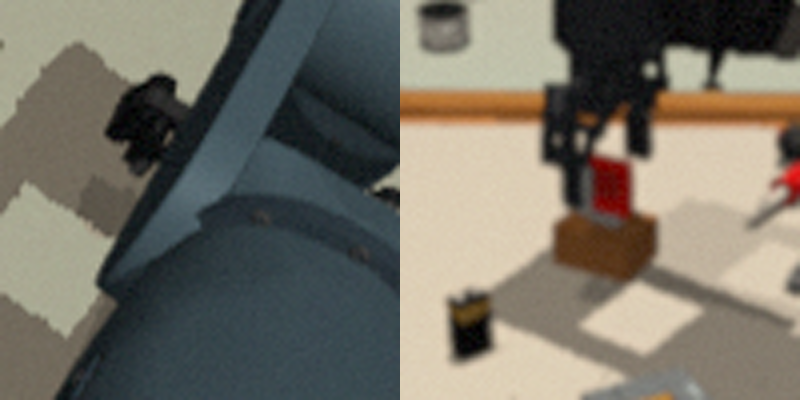

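The fingers straddle the red handle in the side view (crop 610,185). I'll let the arm settle before closing.

Request:
carry_out(
  plan=[
    [[0,0,0.004,0,0,0,1],[0,0,0.004,0,0,0,1],[0,0,0.004,0,0,0,1],[0,0,0.004,0,0,0,1],[0,0,0.004,0,0,0,1]],
  ],
)

```text
time_s: 2.28
eef_pos: [0.5947, -0.2385, 0.0592]
eef_rot: [0.0, 0.974, -0.225, 0.001]
wrist_force: [-0.5, -0.3, 0.0]
opening: 0.999
grasp_force: 0.0
```

Request:
carry_out(
  plan=[
    [[0,0.0015,-0.005,0,0,0,1],[0,0.0015,-0.005,0,0,0,1],[0,0.0015,-0.005,0,0,0,0.4],[0,0.0015,-0.005,0,0,0,0],[0,0.0015,-0.005,0,0,0,0]],
  ],
)

```text
time_s: 2.7
eef_pos: [0.5942, -0.2366, 0.0529]
eef_rot: [-0.0, 0.974, -0.225, -0.0]
wrist_force: [0.2, 0.6, 0.1]
opening: 0.605
grasp_force: 0.0
```

Request:
carry_out(
  plan=[
    [[0,0,0,0,0,0,0],[0,0,0,0,0,0,0],[0,0,0,0,0,0,0],[0,0,0,0,0,0,0],[0,0,0,0,0,0,0]],
  ],
)

```text
time_s: 3.12
eef_pos: [0.5944, -0.2368, 0.0533]
eef_rot: [0.0, 0.974, -0.225, 0.0]
wrist_force: [-0.2, -0.6, 1.4]
opening: 0.153
grasp_force: 58.9
```

Request:
carry_out(
  plan=[
    [[0,0,0.01,0,0,0,0],[0,0,0.025,0,0,0,0],[0,0,0.05,0,0,0,0],[0,0,0.08,0,0,0,0],[0,0,0.09,0,0,0,0]],
  ],
)

```text
time_s: 3.53
eef_pos: [0.5963, -0.2379, 0.1482]
eef_rot: [0.001, 0.974, -0.225, 0.003]
wrist_force: [0.5, -0.8, 0.0]
opening: 0.155
grasp_force: 58.6
```

Request:
carry_out(
  plan=[
    [[-0.085,0.341,0,0,0,0.925,0],[-0.085,0.341,0,0,0,0.925,0],[-0.085,0.341,0,0,0,0.925,0],[-0.085,0.341,0,0,0,0.925,0],[-0.085,0.341,0,0,0,0.925,0]],
  ],
)

```text
time_s: 3.95
eef_pos: [0.5428, -0.0329, 0.1429]
eef_rot: [-0.0, 0.996, 0.088, -0.0]
wrist_force: [0.6, 0.3, -0.6]
opening: 0.154
grasp_force: 58.7
```

Request:
carry_out(
  plan=[
    [[-0.008,0.034,0,0,0,0.1,0],[-0.016,0.068,0,0,0,0.2,0],[-0.025,0.105,0,0,0,0.3,0],[-0.032,0.137,0,0,0,0.3,0],[-0.032,0.137,0,0,0,0.3,0]],
  ],
)

```text
time_s: 4.37
eef_pos: [0.5096, 0.1076, 0.1427]
eef_rot: [-0.001, 0.972, 0.236, -0.0]
wrist_force: [0.1, 0.9, -1.4]
opening: 0.16
grasp_force: 58.9
```

Request:
carry_out(
  plan=[
    [[0,0,0,0,0,0,0],[0,0,0,0,0,0,0],[0,0,0,0,0,0,0],[0,0,0,0,0,0,0],[0,0,0,0,0,0,0]],
  ],
)

```text
time_s: 4.78
eef_pos: [0.5122, 0.1014, 0.143]
eef_rot: [0.0, 0.973, 0.233, -0.0]
wrist_force: [-0.6, 0.2, -0.9]
opening: 0.155
grasp_force: 58.9
```

```bash
python3 - <<'E'
from h import *
o=get_obs();print(o['eef_pos'],o['eef_rot'].round(4),o['wrist_force'])
x,y=o['eef_rot'][1:3];print('tool y deg',2*np.degrees(np.arctan2(y,x))-90)
t=camera('top');s=camera('side');np.savez('side1.npz',**s);np.savez('top1.npz',**t)
b=cv2.resize(s['pixels'][110:250,260:400],(560,560),interpolation=cv2.INTER_CUBIC)
a=cv2.resize(t['pixels'][130:230,245:305],(240,400),interpolation=cv2.INTER_CUBIC)
k=np.zeros((560,800,3),np.uint8);k[:,:560]=b;k[:400,560:]=a
save('hover1',np.clip(k*1.5,0,255).astype(np.uint8))
E
```

```text
[0.51216857 0.10138643 0.14303333] [ 0.      0.9726  0.2325 -0.    ] [-0.55105957  0.24834699 -0.92567713]
tool y deg -63.107017704794636
```

View pics/hover1.png

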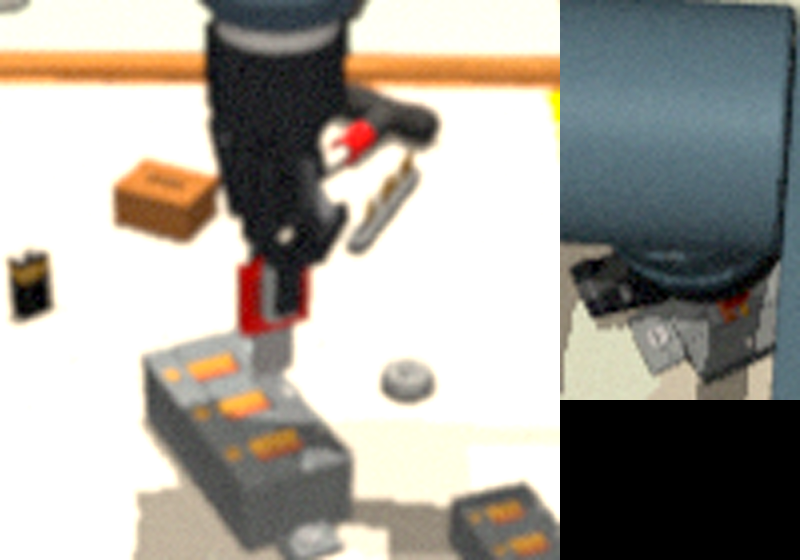

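```bash
cat >> h.py <<'E'
A=np.radians(26.97);R3=np.array([[np.cos(A),-np.sin(A),0],[np.sin(A),np.cos(A),0],[0,0,1]])
def side_base(s):
    P=pts(s);z=P[...,2];roi=np.zeros(z.shape,bool);roi[185:250,285:355]=1
    m=(roi&(z>.043)&(z<.056)).astype(np.uint8);m=cv2.morphologyEx(m,cv2.MORPH_OPEN,np.ones((3,3)))
    cn=max(cv2.findContours(m,0,1)[0],key=cv2.contourArea)[:,0]
    w=np.array([ray(s,u,v,.050)[:2] for u,v in cn]);return cv2.minAreaRect(w.astype(np.float32))
E
python3 - <<'E'
from h import *
s0=dict(np.load('side0.npz'));s=dict(np.load('side1.npz'))
b=side_base(s0);print('side base',b)
m=pts(s0);zz=m[...,2];k=np.zeros(zz.shape,bool);k[195:235,300:345]=1;k&=(zz>.04)&(zz<.06);print('topz',np.median(zz[k]))
h=cv2.cvtColor(s0['pixels'],cv2.COLOR_RGB2HSV);k=np.zeros(zz.shape,bool);k[190:240,300:345]=1;k&=h[...,1]>130
n,l,st,ce=cv2.connectedComponentsWithStats(k.astype(np.uint8))
o=np.array([.531,.0641,.05])
for i in range(1,n):
    if st[i,4]>8:
        v,u=np.nonzero(l==i);w=np.array([ray(s0,x,y,.05) for x,y in zip(u,v)]);L=(w-o)@R3*1000
        print(st[i],L.mean(0).round(1),L.min(0).round(1),L.max(0).round(1))
P=pts(s);L=(P-np.array([.511,.1033,.05]))@R3*1000
r=redmask(s);q=r&(abs(L[...,0])<45)&(abs(L[...,1])<40)
print('red',q.sum(),np.median(L[q],0))
for v in range(170,203):
    u=np.arange(300,350);c=L[v,u];g=(abs(c[:,0])<40)&(abs(c[:,1])<30)&(c[:,2]>25)
    rr=r[v,u]&g
    if g.any():
        a=c[g];print(v,'u',u[g].min(),u[g].max(),'x',a[:,0].min().round(1),a[:,0].max().round(1),'y',np.median(a[:,1]).round(1),'z',np.median(a[:,2]).round(1),'red',(u[rr].min(),u[rr].max()) if rr.any() else '')
E
```

```text
side base ((0.5286993980407715, 0.070232093334198), (0.07528532296419144, 0.15835730731487274), 26.931947708129883)
topz 0.048851873569422
[308 199  11   6  43] [ -0.5 -40.4   0. ] [-14.7 -48.8   0. ] [ 13. -32.   0.]
[315 208  12   6  47] [-1.2  3.7  0. ] [-14.2  -4.9   0. ] [13.  12.1  0. ]
[323 218  12   6  51] [-0.9 47.3  0. ] [-14.9  38.9   0. ] [13.  55.9  0. ]
red 84 [ 17.09881572   6.45404421 110.60012493]
170 u 321 330 x -10.1 11.7 y -7.3 z 135.5 red 
171 u 322 330 x 0.0 12.0 y 8.9 z 140.4 red 
172 u 322 330 x 3.7 12.1 y 13.5 z 143.5 red 
173 u 322 330 x 4.8 11.7 y 10.7 z 139.1 red 
174 u 322 329 x 2.9 12.7 y 4.2 z 132.4 red (np.int64(324), np.int64(324))
175 u 322 329 x 6.2 14.5 y 6.5 z 131.7 red (np.int64(324), np.int64(325))
176 u 320 329 x 7.5 18.9 y 1.1 z 126.3 red (np.int64(323), np.int64(324))
177 u 319 329 x 6.9 21.3 y 3.9 z 126.5 red (np.int64(321), np.int64(324))
178 u 319 337 x -18.4 21.8 y 7.7 z 125.2 red (np.int64(320), np.int64(324))
179 u 319 337 x -18.6 21.8 y 9.7 z 123.1 red (np.int64(320), np.int64(324))
180 u 319 337 x -17.0 22.1 y 10.6 z 120.9 red (np.int
[... 685 characters left out ...]
.int64(320), np.int64(324))
190 u 319 337 x -18.2 23.2 y 7.0 z 93.1 red (np.int64(320), np.int64(325))
191 u 319 334 x -12.5 23.0 y 6.9 z 88.7 red (np.int64(321), np.int64(326))
192 u 319 333 x -12.1 23.1 y 5.4 z 84.8 red (np.int64(321), np.int64(324))
193 u 320 333 x -12.5 22.3 y 4.6 z 80.8 red 
194 u 321 333 x -10.8 20.4 y 3.5 z 77.3 red 
195 u 323 333 x -12.8 12.6 y 1.9 z 73.6 red 
196 u 323 333 x -14.3 13.8 y 2.2 z 69.7 red 
197 u 323 333 x -11.1 12.4 y 3.1 z 68.0 red 
198 u 323 333 x -14.2 12.8 y 2.4 z 64.4 red 
199 u 323 333 x -11.9 13.2 y 2.0 z 62.2 red 
200 u 323 333 x -12.2 12.1 y 1.5 z 58.3 red 
201 u 323 332 x -9.7 11.9 y 2.3 z 56.9 red 
202 u 323 332 x -11.6 12.8 y 1.3 z 53.6 red
```

The side view shows the blade upright above gap 1, with its tip near pixel (328,202). Handle and blade share the same centre column, so any tilt is small. The top camera and the arm agree within about 1 mm, so I shift slightly and descend in steps.

Request:
carry_out(
  plan=[
    [[-0.0018,0.002,-0.01,0,0,0,0],[-0.0018,0.002,-0.025,0,0,0,0],[-0.0018,0.002,-0.04,0,0,0,0],[-0.0018,0.002,-0.043,0,0,0,0],[-0.0018,0.002,-0.043,0,0,0,0]],
  ],
)

```text
time_s: 5.3
eef_pos: [0.5086, 0.1044, 0.0984]
eef_rot: [-0.0, 0.972, 0.233, -0.002]
wrist_force: [-0.6, 0.4, -1.0]
opening: 0.152
grasp_force: 58.9
```

Request:
carry_out(
  plan=[
    [[0,0,0,0,0,0,0],[0,0,0,0,0,0,0],[0,0,-0.002,0,0,0,0],[0,0,-0.004,0,0,0,0],[0,0,-0.006,0,0,0,0]],
  ],
)

```text
time_s: 5.72
eef_pos: [0.5104, 0.1045, 0.0944]
eef_rot: [0.0, 0.972, 0.233, 0.0]
wrist_force: [-0.9, -0.2, -0.3]
opening: 0.155
grasp_force: 58.9
```

Request:
carry_out(
  plan=[
    [[0,0,-0.001,0,0,0,0],[0,0,-0.002,0,0,0,0],[0,0,-0.003,0,0,0,0],[0,0,-0.004,0,0,0,0],[0,0,-0.005,0,0,0,0]],
  ],
)

```text
time_s: 6.13
eef_pos: [0.5107, 0.1042, 0.0896]
eef_rot: [0.0, 0.972, 0.234, 0.001]
wrist_force: [0.1, -2.6, 3.8]
opening: 0.155
grasp_force: 59.5
```

Request:
carry_out(
  plan=[
    [[0,-0.0005,-0.001,0,0,0,0],[0,-0.0005,-0.002,0,0,0,0],[0,-0.0005,-0.004,0,0,0,0],[0,-0.0005,-0.006,0,0,0,0],[0,-0.0005,-0.008,0,0,0,0]],
  ],
)

```text
time_s: 6.55
eef_pos: [0.5111, 0.1035, 0.0818]
eef_rot: [0.001, 0.972, 0.233, 0.001]
wrist_force: [1.2, -4.2, 14.2]
opening: 0.156
grasp_force: 60.9
```

Request:
carry_out(
  plan=[
    [[0,0,-0.001,0,0,0,0],[0,0,-0.002,0,0,0,0],[0,0,-0.003,0,0,0,0],[0,0,-0.004,0,0,0,0],[0,0,-0.004,0,0,0,0]],
  ],
)

```text
time_s: 6.97
eef_pos: [0.5105, 0.1037, 0.0781]
eef_rot: [0.0, 0.972, 0.234, 0.0]
wrist_force: [-1.1, -4.5, 11.8]
opening: 0.155
grasp_force: 60.8
```

Request:
carry_out(
  plan=[
    [[0,0,-0.001,0,0,0,0],[0,0,-0.002,0,0,0,0],[0,0,-0.003,0,0,0,0],[0,0,-0.003,0,0,0,0],[0,0,-0.003,0,0,0,0]],
  ],
)

```text
time_s: 7.38
eef_pos: [0.511, 0.1038, 0.0779]
eef_rot: [0.001, 0.972, 0.234, 0.0]
wrist_force: [-9.1, -4.9, 33.5]
opening: 0.153
grasp_force: 64.6
```

Gap 1 stops at about 17 mm with 33 N, so it is blocked. Withdrawing and moving to gap 2.

Request:
carry_out(
  plan=[
    [[0,0,0.004,0,0,0,0],[0,0,0.012,0,0,0,0],[0,0,0.022,0,0,0,0],[0,0,0.032,0,0,0,0],[0,0,0.032,0,0,0,0]],
  ],
)

```text
time_s: 7.8
eef_pos: [0.5108, 0.1046, 0.108]
eef_rot: [-0.0, 0.972, 0.233, 0.001]
wrist_force: [0.4, -0.1, -0.8]
opening: 0.157
grasp_force: 59.4
```

Request:
carry_out(
  plan=[
    [[0.01,-0.0195,0,0,0,0,0],[0.02,-0.039,0,0,0,0,0],[0.02,-0.039,0,0,0,0,0],[0.02,-0.039,0,0,0,0,0],[0.02,-0.039,0,0,0,0,0]],
  ],
)

```text
time_s: 8.22
eef_pos: [0.5293, 0.0655, 0.1056]
eef_rot: [-0.001, 0.972, 0.233, -0.001]
wrist_force: [0.2, 0.4, -0.6]
opening: 0.154
grasp_force: 59.5
```

```bash
python3 - <<'E'
from h import *
o=get_obs();print(o['eef_pos'],o['eef_rot'].round(4),o['wrist_force'])
s=camera('side');np.savez('side2.npz',**s)
b=cv2.resize(s['pixels'][150:240,280:370],(540,540),interpolation=cv2.INTER_CUBIC)
save('hover2',np.clip(b*1.3,0,255).astype(np.uint8))
g=cv2.GaussianBlur(s['pixels'],(3,3),0).astype(float)
P=pts(s);L=(P-np.array([.531,.0641,.05]))@R3*1000;r=redmask(s)
for v in range(175,215):
    u=np.arange(295,345);c=L[v,u];k=(abs(c[:,0])<35)&(abs(c[:,1])<30)&(c[:,2]>8)
    if k.any(): print(v,u[k].min(),u[k].max(),np.median(c[k],0).round(1),c[k][:,0].min().round(1),c[k][:,0].max().round(1),int(r[v,u].sum()))
E
```

```text
[0.5292838  0.0655141  0.10562948] [-6.000e-04  9.724e-01  2.332e-01 -6.000e-04] [ 0.2292281   0.44375731 -0.62796265]
175 313 322 [  9.2  -2.9 100.8] -9.6 11.3 0
176 314 323 [ 9.  -2.2 98.5] -10.0 11.2 0
177 315 322 [  7.9  14.2 104.5] 1.1 11.0 0
178 315 322 [  8.7  15.3 103.6] 4.4 10.5 0
179 315 321 [  9.2  14.  100.3] 5.2 11.1 0
180 315 321 [ 10.1  20.5 101.5] 4.6 13.7 1
181 314 321 [10.5  4.2 89.2] 6.0 14.0 2
182 312 321 [10.6  5.7 88.1] 8.1 18.5 3
183 312 330 [ 9.6 11.  87.9] -23.9 20.6 5
184 312 330 [ 6.8 12.9 86.5] -22.8 20.8 5
185 312 330 [ 5.4 11.6 83.7] -23.1 20.7 4
186 312 329 [ 6.2 14.7 81.5] -19.3 20.8 4
187 312 329 [ 6.5 14.3 78.8] -19.2 21.0 3
188 312 329 [ 7.  15.1 75.7] -19.5 21.1 4
189 312 329 [ 6.4 14.  73. ] -21.1 21.5 4
190 312 329 [ 5.6 13.8 70.4] -19.6 20.5 4
191 312 329 [ 6.3 15.1 67.5] -18.3 20.3 4
192 312 329 [ 6.3 15.4 65.1] -19.6 21.0 5
193 312 329 [ 6.3 14.8 61.7] -19.9 21.1 5
194 312 329 [ 5.6 13.  56.9] -19.5 20.8 5
195 312 328 [ 5.9  9.4 52.1] -17.6 20.6 6
196 312 326 [ 6.4 10.2 49.8] -13.0 21.2 5
197 313 326 [ 5.5  9.6 46.4] -13.6 19.3 1
198 313 326 [ 1.7  7.2 38.8] -13.6 19.8 0
199 316 326 [-1.1  5.2 35.9] -15.5 10.8 0
200 316 326 [-0.2  6.9 34.5] -13.7 11.9 0
201 316 326 [-1.2  5.9 31. ] -13.7 10.3 0
202 316 326 [-1.8  5.5 27.4] -14.7 10.9 0
203 316 326 [-0.1  6.8 26. ] -14.5 11.6 0
204 316 326 [-0.9  6.4 21.7] -14.2 11.8 0
205 316 325 [ 0.8  6.8 19.7] -11.6 11.4 0
206 316 325 [ 0.3  6.  16. ] -12.5 10.8 0
207 316 323 [ 2.4  6.3 13.2] -6.2 12.9 0
208 317 319 [ 5.7  5.9 11.2] 4.2 9.8 0
```

View pics/hover2.png

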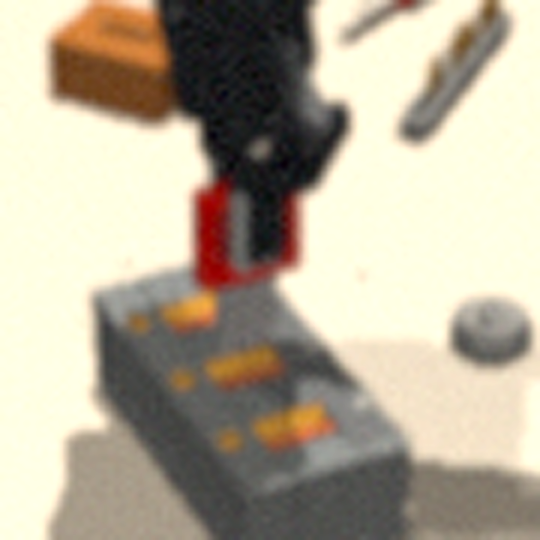

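The gauge is upright above gap 2: handle at crop (247,235), gap 2 at crop (243,365). Descending.

Request:
carry_out(
  plan=[
    [[0,0,0,0,0,0,0],[0,0,0,0,0,0,0],[0,0,-0.004,0,0,0,0],[0,0,-0.008,0,0,0,0],[0,0,-0.011,0,0,0,0]],
  ],
)

```text
time_s: 8.68
eef_pos: [0.5297, 0.0652, 0.0945]
eef_rot: [-0.0, 0.972, 0.234, -0.0]
wrist_force: [0.3, -1.2, -1.4]
opening: 0.154
grasp_force: 59.5
```

Request:
carry_out(
  plan=[
    [[0,0,-0.001,0,0,0,0],[0,0,-0.002,0,0,0,0],[0,0,-0.003,0,0,0,0],[0,0,-0.004,0,0,0,0],[0,0,-0.005,0,0,0,0]],
  ],
)

```text
time_s: 9.1
eef_pos: [0.5302, 0.0649, 0.0902]
eef_rot: [0.0, 0.972, 0.233, 0.0]
wrist_force: [0.1, -1.3, 0.3]
opening: 0.154
grasp_force: 59.7
```

Request:
carry_out(
  plan=[
    [[0.0003,-0.0005,-0.002,0,0,0,0],[0.0003,-0.0005,-0.004,0,0,0,0],[0.0003,-0.0005,-0.006,0,0,0,0],[0.0003,-0.0005,-0.008,0,0,0,0],[0.0003,-0.0005,-0.009,0,0,0,0]],
  ],
)

```text
time_s: 9.52
eef_pos: [0.5315, 0.0641, 0.082]
eef_rot: [0.001, 0.972, 0.233, 0.001]
wrist_force: [-0.1, -2.6, 7.9]
opening: 0.155
grasp_force: 60.8
```

Request:
carry_out(
  plan=[
    [[0,0,-0.001,0,0,0,0],[0,0,-0.002,0,0,0,0],[0,0,-0.003,0,0,0,0],[0,0,-0.004,0,0,0,0],[0,0,-0.005,0,0,0,0]],
  ],
)

```text
time_s: 9.93
eef_pos: [0.5313, 0.0641, 0.078]
eef_rot: [0.001, 0.972, 0.234, 0.001]
wrist_force: [-5.9, -3.3, 25.6]
opening: 0.157
grasp_force: 63.6
```

Request:
carry_out(
  plan=[
    [[0,0,-0.0005,0,0,0,0],[0,0,-0.001,0,0,0,0],[0,0,-0.0015,0,0,0,0],[0,0,-0.0015,0,0,0,0],[0,0,-0.0015,0,0,0,0]],
  ],
)

```text
time_s: 10.35
eef_pos: [0.5314, 0.0641, 0.078]
eef_rot: [0.001, 0.972, 0.234, 0.001]
wrist_force: [-7.7, -3.6, 29.8]
opening: 0.157
grasp_force: 64.3
```

Gap 2 is blocked at the same depth. On to gap 3.

Request:
carry_out(
  plan=[
    [[0,0,0.004,0,0,0,0],[0,0,0.012,0,0,0,0],[0,0,0.022,0,0,0,0],[0,0,0.031,0,0,0,0],[0,0,0.031,0,0,0,0]],
  ],
)

```text
time_s: 10.77
eef_pos: [0.5311, 0.065, 0.1074]
eef_rot: [-0.0, 0.972, 0.233, 0.001]
wrist_force: [1.2, -0.4, -0.1]
opening: 0.153
grasp_force: 59.6
```

Request:
carry_out(
  plan=[
    [[0.01,-0.0195,0,0,0,0,0],[0.02,-0.039,0,0,0,0,0],[0.02,-0.039,0,0,0,0,0],[0.02,-0.039,0,0,0,0,0],[0.02,-0.039,0,0,0,0,0]],
  ],
)

```text
time_s: 11.18
eef_pos: [0.5496, 0.026, 0.1051]
eef_rot: [-0.001, 0.972, 0.233, -0.001]
wrist_force: [0.3, 0.4, -1.8]
opening: 0.152
grasp_force: 59.7
```

Request:
carry_out(
  plan=[
    [[0,0,0,0,0,0,0],[0,0,0,0,0,0,0],[0,0,-0.004,0,0,0,0],[0,0,-0.008,0,0,0,0],[0,0,-0.011,0,0,0,0]],
  ],
)

```text
time_s: 11.6
eef_pos: [0.5499, 0.0258, 0.094]
eef_rot: [-0.0, 0.972, 0.234, -0.0]
wrist_force: [-0.1, -0.9, -1.3]
opening: 0.153
grasp_force: 59.7
```

Request:
carry_out(
  plan=[
    [[0.0005,-0.0005,-0.001,0,0,0,0],[0.0005,-0.0005,-0.002,0,0,0,0],[0.0005,-0.0005,-0.003,0,0,0,0],[0.0005,-0.0005,-0.005,0,0,0,0],[0.0005,-0.0005,-0.007,0,0,0,0]],
  ],
)

```text
time_s: 12.02
eef_pos: [0.5513, 0.0247, 0.0878]
eef_rot: [0.0, 0.972, 0.233, 0.0]
wrist_force: [0.6, -1.3, 3.4]
opening: 0.151
grasp_force: 60.3
```

Request:
carry_out(
  plan=[
    [[0,0,-0.0015,0,0,0,0],[0,0,-0.003,0,0,0,0],[0,0,-0.0045,0,0,0,0],[0,0,-0.006,0,0,0,0],[0,0,-0.007,0,0,0,0]],
  ],
)

```text
time_s: 12.43
eef_pos: [0.552, 0.025, 0.082]
eef_rot: [0.0, 0.972, 0.233, 0.001]
wrist_force: [-2.0, 0.4, 10.8]
opening: 0.153
grasp_force: 61.6
```

Request:
carry_out(
  plan=[
    [[0,0,-0.001,0,0,0,0],[0,0,-0.002,0,0,0,0],[0,0,-0.003,0,0,0,0],[0,0,-0.004,0,0,0,0],[0,0,-0.005,0,0,0,0]],
  ],
)

```text
time_s: 12.85
eef_pos: [0.551, 0.0247, 0.0755]
eef_rot: [0.0, 0.972, 0.233, 0.0]
wrist_force: [1.2, -2.0, 2.4]
opening: 0.155
grasp_force: 60.0
```

Gap 3 passes the stop depth, so it is the clear gap. Pushing home.

Request:
carry_out(
  plan=[
    [[0,0,-0.002,0,0,0,0],[0,0,-0.004,0,0,0,0],[0,0,-0.006,0,0,0,0],[0,0,-0.008,0,0,0,0],[0,0,-0.01,0,0,0,0]],
  ],
)

```text
time_s: 13.27
eef_pos: [0.5508, 0.0247, 0.0653]
eef_rot: [0.0, 0.972, 0.233, -0.0]
wrist_force: [2.8, -3.6, 1.6]
opening: 0.156
grasp_force: 59.9
```

Request:
carry_out(
  plan=[
    [[0,0,-0.001,0,0,0,0],[0,0,-0.002,0,0,0,0],[0,0,-0.003,0,0,0,0],[0,0,-0.004,0,0,0,0],[0,0,-0.0045,0,0,0,0]],
  ],
)

```text
time_s: 13.68
eef_pos: [0.5509, 0.0249, 0.0613]
eef_rot: [0.0, 0.972, 0.233, 0.0]
wrist_force: [-0.1, -3.6, 7.5]
opening: 0.156
grasp_force: 60.8
```

Request:
carry_out(
  plan=[
    [[0,0,-0.0005,0,0,0,0],[0,0,-0.001,0,0,0,0],[0,0,-0.0015,0,0,0,0],[0,0,-0.002,0,0,0,0],[0,0,-0.002,0,0,0,0]],
  ],
)

```text
time_s: 14.1
eef_pos: [0.551, 0.0249, 0.0612]
eef_rot: [0.0, 0.972, 0.234, -0.0]
wrist_force: [-6.6, -3.7, 19.6]
opening: 0.159
grasp_force: 62.9
```

Request:
carry_out(
  plan=[
    [[0,0,-0.0005,0,0,0,0],[0,0,-0.001,0,0,0,0],[0,0,-0.002,0,0,0,0],[0,0,-0.003,0,0,0,0],[0,0,-0.003,0,0,0,0]],
  ],
)

```text
time_s: 14.52
eef_pos: [0.5511, 0.0249, 0.061]
eef_rot: [0.0, 0.972, 0.234, -0.0]
wrist_force: [-17.4, -3.1, 44.3]
opening: 0.154
grasp_force: 66.6
```

```bash
python3 - <<'E'
from h import *
o=get_obs();print(o['eef_pos'],o['wrist_force'],o['torque'])
s=camera('side')
b=cv2.resize(s['pixels'][150:240,270:360],(540,540),interpolation=cv2.INTER_CUBIC)
save('home',np.clip(b*1.3,0,255).astype(np.uint8))
E
```

```text
[0.55109988 0.02487793 0.06101058] [-17.39998817  -3.06428586  44.3048085 ] [-0.4203618   2.95932618 -0.03590671]
```

View pics/home.png

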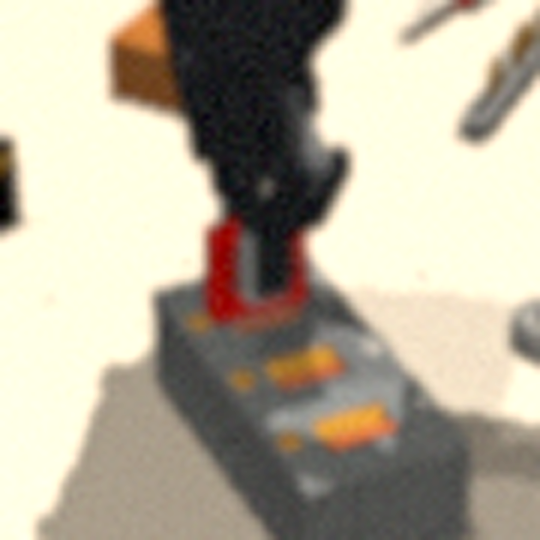

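The handle shoulders sit on the base at gap 3 (crop 255,310), upright. Unloading, releasing and rising.

Request:
carry_out(
  plan=[
    [[0,0,0.002,0,0,0,0],[0,0,0.004,0,0,0,0],[0,0,0.004,0,0,0,0.3],[0,0,0.004,0,0,0,0.6],[0,0,0.004,0,0,0,0.6]],
  ],
)

```text
time_s: 14.98
eef_pos: [0.5498, 0.0257, 0.0592]
eef_rot: [-0.001, 0.972, 0.233, -0.001]
wrist_force: [-0.1, -0.1, -0.1]
opening: 0.571
grasp_force: 0.0
```

Request:
carry_out(
  plan=[
    [[0,0,0,0,0,0,0.6],[0,0,0,0,0,0,0.6],[0,0,0,0,0,0,0.6],[0,0,0,0,0,0,0.6],[0,0,0,0,0,0,0.6]],
  ],
)

```text
time_s: 15.4
eef_pos: [0.5508, 0.025, 0.0599]
eef_rot: [-0.0, 0.972, 0.233, -0.0]
wrist_force: [-0.2, 0.2, -1.0]
opening: 0.598
grasp_force: 0.0
```

Request:
carry_out(
  plan=[
    [[0,0,0.005,0,0,0,0.6],[0,0,0.02,0,0,0,0.6],[0,0,0.05,0,0,0,0.6],[0,0,0.09,0,0,0,0.6],[0,0,0.12,0,0,0,0.6]],
  ],
)

```text
time_s: 15.82
eef_pos: [0.5511, 0.025, 0.1828]
eef_rot: [0.0, 0.972, 0.233, 0.001]
wrist_force: [2.1, -0.2, 1.2]
opening: 0.597
grasp_force: 0.0
```

Request:
carry_out(
  plan=[
    [[-0.03,-0.02,0.01,0,0,0,0.6],[-0.06,-0.04,0.02,0,0,0,0.6],[-0.09,-0.06,0.03,0,0,0,0.6],[-0.12,-0.08,0.04,0,0,0,0.6],[-0.15,-0.1,0.05,0,0,0,0.6]],
  ],
)

```text
time_s: 16.23
eef_pos: [0.3994, -0.0754, 0.2309]
eef_rot: [0.0, 0.972, 0.234, 0.0]
wrist_force: [1.2, -1.4, 0.1]
opening: 0.604
grasp_force: 0.0
```

```bash
python3 - <<'E'
from h import *
s=camera('side');t=camera('top')
b=cv2.resize(s['pixels'][150:240,270:360],(400,400),interpolation=cv2.INTER_CUBIC)
a=cv2.resize(t['pixels'][110:260,255:405],(400,400),interpolation=cv2.INTER_CUBIC)
save('final',np.clip(np.hstack([b,a])*1.3,0,255).astype(np.uint8))
P=pts(s);L=(P-np.array([.5509,.0249,.05]))@R3*1000;q=redmask(s)&(abs(L[...,0])<40)&(abs(L[...,1])<40)
v,u=np.nonzero(q);print(q.sum(),L[q].min(0),L[q].max(0),[(r,u[v==r].min(),u[v==r].max()) for r in np.unique(v)])
P=pts(t);L=(P-np.array([.5509,.0249,.05]))@R3*1000;q=redmask(t)&(abs(L[...,0])<40)&(abs(L[...,1])<40)
if q.any(): print('top',q.sum(),L[q].mean(0),L[q].min(0),L[q].max(0))
E
```

```text
216 [-16.43544758  -1.82968855   4.86364854] [22.7099949  12.52091273 46.08492705] [(np.int64(185), np.int64(316), np.int64(318)), (np.int64(186), np.int64(312), np.int64(319)), (np.int64(187), np.int64(308), np.int64(319)), (np.int64(188), np.int64(305), np.int64(318)), (np.int64(189), np.int64(305), np.int64(318)), (np.int64(190), np.int64(305), np.int64(318)), (np.int64(191), np.int64(305), np.int64(318)), (np.int64(192), np.int64(305), np.int64(318)), (np.int64(193), np.int64(305), np.int64(319)), (np.int64(194), np.int64(305), np.int64(319)), (np.int64(195), np.int64(306), np.int64(319)), (np.int64(196), np.int64(305), np.int64(319)), (np.int64(197), np.int64(305), np.int64(319)), (np.int64(198), np.int64(305), np.int64(319)), (np.int64(199), np.int64(305), np.int64(318)), (np.int64(200), np.int64(305), np.int64(315)), (np.int64(201), np.int64(305), np.int64(312)), (np.int64(202), np.int64(306), np.int64(309))]
top 122 [-0.67581284 -0.59828929 43.11500691] [-20.35621373  -7.3130484   22.93863805] [20.20970174  5.64629899 48.32104429]
```

View pics/final.png

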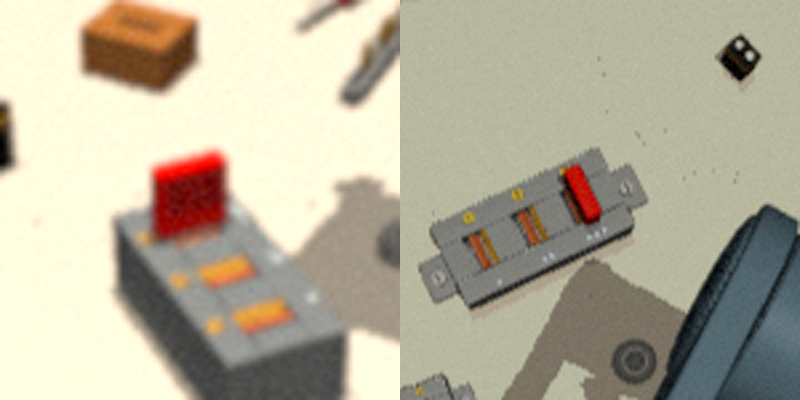

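The gauge stands upright in gap 3, the three-dot gap (top view 580,193). Its handle top is about 44 mm above the base top, so the shoulders are seated. The bystanders in view are undisturbed. I'll settle the arm, then hand in.

Request:
carry_out(
  plan=[
    [[0,0,0,0,0,0,0.6],[0,0,0,0,0,0,0.6],[0,0,0,0,0,0,0.6],[0,0,0,0,0,0,0.6],[0,0,0,0,0,0,0.6]],
  ],
)

```text
time_s: 16.75
eef_pos: [0.4011, -0.0744, 0.2296]
eef_rot: [-0.001, 0.972, 0.234, -0.001]
wrist_force: [-0.7, 0.5, 0.5]
opening: 0.6
grasp_force: 0.0
```

```bash
python3 -c "
from bench import hand_in
print(hand_in())"
```

```text
the job is handed in; nothing more can be done
None
```

I probed the gaps in order: gaps 1 and 2 stopped the blade at about 17 mm, gap 3 took it fully, and the gauge now stands there upright and released with its shoulders on the base; handed in at about 16.8 s.

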